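# Set the cradle's stabiliser leg to length and hold its cam lever closed

## Task

Set the charging cradle's sprung stabiliser leg to length: with its cam lever still open, slide the leg out until its pointer lines up with the steel length marker (do not shift the marker), pause there a moment, and only then squeeze the cam lever fully closed against the leg's fixed post without losing the length. Finish while still holding: keep the leg at the mark and the lever squeezed shut, so that I can tighten the set screw; do not let go. Leave the phone, the key and the dish where they lie.

Things in the scene. Friction and masses are not known exactly. Their poses are not given: they have to be found in the camera images.
- cradle: Grey plastic charging cradle, fixed. +x: the way the leg slides out; z up; origin at shelf height. Foot plate 12 mm thick, x -160 to +100 mm, y -95 to +60 mm. At the -x end a back plate 67 mm high, a lip 39 mm high and the leg housing (60 mm wide, 27 mm high, ends at x = -60 mm; set screw on it, 37 mm high). A low marker rail runs along the -y edge.
- leg (a joint): How far the aluminium stabiliser leg is slid out along the cradle's +x, in m: 0 (start, fully in) to 0.085. A spring always pulls it back in, 1.6 N at 0 and 20 N/m more (about 3 N at the mark): let go, it slides back. The closed cam lever alone does not lock it.
- leg_grip (a point): On the leg, 48 mm above the shelf, midway between the outer faces of the fixed post and the CLOSED cam lever; axes as the cradle's. Post: aluminium, 26 mm in x, 8 mm thick, outer face at y = -14 mm, top 70 mm above the shelf. Both stand on a flat carriage, 104 mm wide in y, its top 23 mm above the shelf. The outer sides of post and lever are free for fingers.
- leg_pointer (a point): Tip of the small pointer on the -y end of the leg's crossbar, 22 mm ahead (+x) and 71 mm to -y of leg_grip, 26 mm above the shelf. It moves with the leg.
- mark (a point): Length marker: top of a thin upright steel plate (5 mm in x, 26 mm above the shelf) on a stiff clip on the rail at the cradle's -y edge; this point is at its leg side. The leg is at length when leg_pointer and this point have the same x along the cradle. At the start it is 30 to 75 mm ahead of the pointer.
- cam (a joint): How far the cam lever is slid closed, in m: 0 open (start) to 0.014 fully closed against its stop. It slides along the cradle's -y, towards the fixed post, and rides on the leg. A spring opens it with 2 N at 0 rising to 4.8 N when closed, so it opens if let go.
- cam_tab (a point): Centre of the cam lever's upright dark steel tab (26 mm in x, 8 mm thick in y, from 25 to 70 mm above the shelf), 48 mm above the shelf. Open, its outer face is 28 mm to +y of leg_grip (42 mm over post and lever); closed, 14 mm (28 mm over both).
- phone_center (a point): Centre of the black phone in a rubber case, 150 x 74 x 11 mm, lying loose. Leave alone.
- key_center (a point): Middle of the brass house key on a steel ring, 80 mm long, 4 mm thick, lying loose. Leave alone.
- dish_center (a point): Centre of the white ceramic dish, 110 mm across, 28 mm high, half-way up; loose. Leave alone.
- crossbar (a point): Middle of the inner (-x) face of the leg's upright crossbar, 48 mm above the shelf, 16 mm ahead (+x) of leg_grip, so just in front of post and lever. Crossbar 116 mm wide in y, 12 mm thick, top 68 mm above the shelf. Open fingers that straddle post and lever can push this face outward along +x; the spring keeps it against them.

How it is judged (in metres and radians):
On the way, in this order (a step that is already met when the one before it is completed fails the run):
1. leg's pointer at the mark with the cam lever still open (x of leg_pointer in the frame of mark between -0.006 and 0.006 m and value of joint cam below 0.006 m), for 0.2 s.
2. cam lever closed with the leg at the mark (x of leg_pointer in the frame of mark between -0.006 and 0.006 m and value of joint cam above 0.011 m), for 0.2 s.
At the end, for the whole second after the job is handed in: The leg's pointer is within 6 mm of the mark along the slide and still, the cam lever is closed (over 11 of 14 mm), and the fingers are still holding them (over 3 N), through the last second (all of step 2 and contact force between the fingers and cradle above 3 N and velocity of joint leg between -0.01 and 0.01 m/s); the arm keeps its last pose, push and grip.
It fails at once if the cam lever is closed while the leg is off the mark (value of joint cam above 0.008 m and (x of leg_pointer in the frame of mark above 0.012 m or x of leg_pointer in the frame of mark below -0.012 m)).
It fails at once if the length marker is shifted (distance of mark from where it was at the start of the episode above 0.004 m).
It fails at once if the phone is moved (distance of phone_center from where it was at the start of the episode above 0.025 m).
It fails at once if the key is moved (distance of key_center from where it was at the start of the episode above 0.025 m).
It fails at once if the dish is moved (distance of dish_center from where it was at the start of the episode above 0.025 m).
It also fails if it takes over 35 s, if anything falls off the work surface, if the arm or the gripper's body presses on something with over 40 N, if the wrist force passes 120 N, or if a joint passes its speed limit or range.

## Robot

A 6-joint arm with a two-finger parallel gripper is mounted at the origin on the work surface. World frame = base frame: x ahead of the robot, y to its left, z up, the work surface at z = 0. Lengths are in mm, angles in rad, forces in N, time in s.
With the tool pointing down it reaches from about 300 to 775 mm from the base axis. Payload 14.6 kg.
Tool frame: the origin (TCP) lies at the very end of the fingers, on their centre line; the grasp point (between the pads) lies 19 mm behind it (manip.grip_point_offset is the distance from the TCP to the grasp point, in mm); z points along the fingers, y is the line along which they close (so a half turn about z gives the same grasp; the last joint's range is limited). The gripper opens to 94 mm and grips with 3 to 60 N. Pads are 16 mm wide; open, the fingers measure 119 mm over their backs; the gripper's body (75 mm by 177 mm) begins 78 mm behind the grasp point.
Start: joints at [-1.408, 0.3, 1.521, -0, 1.321, -0.067], TCP at [125.274, -535.533, 205.446] pointing down, gripper open.
Joint ranges: [-3.03, 3.03], [-0.79, 2.21], [0.23, 2.52], [-1.04, 4.18], [0, 3.07], [-2.55, 2.55]. Speed limits (rad/s): [2.22, 2.22, 2.57, 3.14, 3.14, 3.14].

## Interface

Orientations are given as [roll, pitch, yaw] about the fixed x, y, z axes, in that order (R = Rz(yaw) Ry(pitch) Rx(roll)).
In Python, from cell import telemetry, eyes, manip gives the robot as it stands.
- The arm moves only by the tool play_rows, never from a script. Its arguments are lists of equal length, an entry for each row: "translation": the shift along the world's x, y, z in m, a list of three; "yaw": the turn about the world's z in rad. A call has 1 to 12 rows; each row is the pose to reach, as a shift and turn from the pose commanded when the call began; what a row does not reach only later rows make up. A row lasts 1/8 s, in which the tool goes at most 62.5 mm and 10.7 degrees, less where a joint would pass 70% of its speed; a pose out of reach is approached as far as the arm can. A call with a gripper value outside its range is refused whole. "hand" is the opening, from 0 (shut) to 1 (fully open), set as the call begins (left out, the last holds). The fingers move at their own pace and stop on an object; "force" is the grip in N (left out, the last holds). Time passes only in rows, so rows that repeat a pose let the fingers close. It gives the time, the measured TCP pose, the force, the opening and the grip force at its end, in the units of the state.
- telemetry.read_state(): the state, without advancing time (a new reading comes with each control period).
- eyes.camera(name): name is "scene" or "top"; returns a dict with "pixels" (480x640x3 uint8, red, green, blue), "fx", "fy", "cx", "cy" (pixels), "dist_coeffs" ([k1, k2, p1, p2, k3] as OpenCV has them; the pictures are not rectified), "cam_to_world" (4x4, takes a point from camera to world coordinates). Camera axes: x right, y up, looking along -z (the intrinsics and any distortion apply to the point x, -y, -z); pixel columns grow to the right and rows downward; lengths in mm; the calibration is good to about 2 mm. A picture is of the moment at which its call begins. There is no depth.
- manip.sign_off(): hands the job in; it is judged then, once.
The state is a dict: "clock": time; "joints": joint angles; "qd": joint speeds; "effort": joint torques, N m; "eef_pos": TCP position; "eef_rot": TCP orientation; "wrist_force": force on the tool from outside, world axes, zero at the start; "moment": the same for the moment, N m; "finger_gap": finger opening in mm; "finger_force": force on a finger pad.
Only numpy, scipy, OpenCV 4.12 (cv2) and the standard library are available. Lean on these libraries where they do the work, as an engineer would, in place of code of your own. Each camera call takes 0.05 s, during which the arm holds its last target. There are 200 camera calls.

## Working session

There is one attempt and no reset: what is moved stays moved. The work goes in short steps, Python scripts to look and compute and a tool call to move; the robot and the scene stay as the last step left them, time stands still between calls to the robot, and variables do not carry over. Pictures are saved under pics/ and viewed, at most 10 in all, crops included, and the job is handed in when it is done.

Besides the shell and the picture viewer there is one more tool, called after ">>>" as name(argument=value, ...) on one line, values as JSON. play_rows: Moves the arm, as the interface text tells. Its arguments: {"type":"object","properties":{"translation":{"type":"array","items":{"type":"array","items":{"type":"number"}}},"yaw":{"type":"array","items":{"type":"number"}},"hand":{"type":"number"},"force":{"type":"number"}},"required":["translation","yaw"]}

```bash
mkdir -p pics; cat > h.py <<'E'
import numpy as np, cv2
from cell import telemetry, eyes, manip
def shot(n,f):
    c=eyes.camera(n); cv2.imwrite(f,c["pixels"][:,:,::-1]); np.savez(f+".npz",**c); return c
def K(c): return np.array([[c["fx"],0,c["cx"]],[0,c["fy"],c["cy"]],[0,0,1.]])
def ray(c,uv):
    p=cv2.undistortPoints(np.array([[uv]],float),K(c),np.array(c["dist_coeffs"],float))[0,0]
    T=np.array(c["cam_to_world"]); return T[:3,3],T[:3,:3]@np.array([p[0],-p[1],-1])
def onz(c,uv,z):
    o,d=ray(c,uv); return o+d*(z-o[2])/d[2]
def proj(c,P):
    T=np.array(c["cam_to_world"]); q=(np.array(P,float)-T[:3,3])@T[:3,:3]
    q=q*[1,-1,-1]; return cv2.projectPoints(q.reshape(1,3),np.zeros(3),np.zeros(3),K(c),np.array(c["dist_coeffs"],float))[0].ravel()
E
python3 - <<'E'
from h import *
for n in("scene","top"):
    c=shot(n,f"pics/{n}0.png"); print(n,c["fx"],np.round(c["cam_to_world"],2).tolist())
print(telemetry.read_state())
E
```

```text
scene 554.5620465028588 [[-0.37, -0.66, 0.65, 1383.31], [0.93, -0.25, 0.27, 302.84], [-0.02, 0.71, 0.71, 976.5], [0.0, 0.0, 0.0, 1.0]]
top 612.5348080510183 [[0.0, 0.99, -0.13, 387.04], [-1.0, 0.01, 0.02, -10.98], [0.02, 0.13, 0.99, 1391.14], [0.0, 0.0, 0.0, 1.0]]
{'clock': 0.1, 'joints': array([-1.40762065e+00,  3.00434050e-01,  1.52148834e+00,  4.55476393e-06,
        1.32068399e+00, -6.65924944e-02]), 'qd': array([ 0.00068343, -0.00177146, -0.00074966, -0.00031887,  0.00050964,
        0.00087213]), 'effort': array([ 1.38827159e-03, -5.32641864e+01, -3.53285336e+01,  7.09580909e-02,
        2.34950980e-02, -5.44933255e-05]), 'eef_pos': array([ 125.23013289, -535.32829217,  204.94588116]), 'eef_rot': array([-3.14058147e+00, -7.18586949e-05,  2.29767007e-01]), 'wrist_force': array([-0.32235054,  0.95884539,  0.17235156]), 'moment': array([ 0.04547457, -0.00058893, -0.00925091]), 'finger_force': 0.0, 'finger_gap': 94.14978722877346}
```

View pics/top0.png

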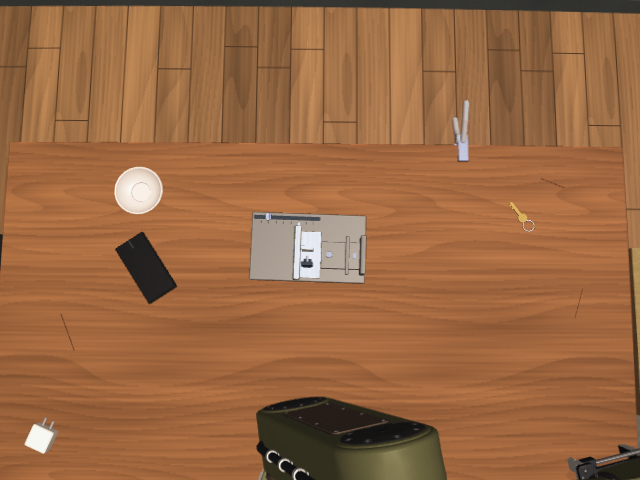

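View pics/scene0.png

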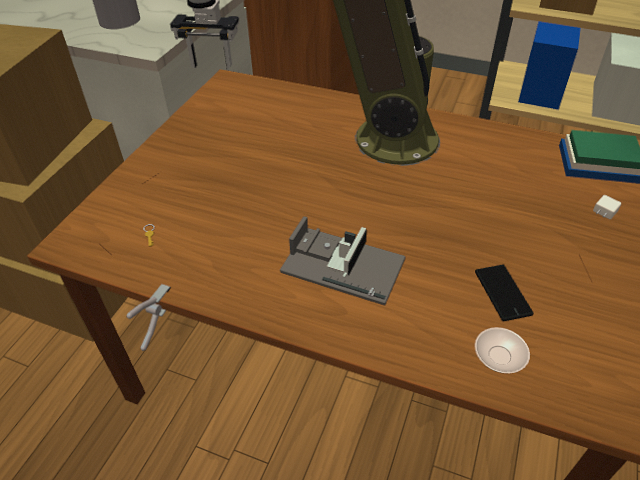

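The top view shows the cradle at about (250–366, 212–283). The crossbar is at u≈297, and the marker clip is on the rail near (267, 217). Cradle +x points to image left, roughly world +y. I'll enlarge both views.

```bash
python3 - <<'E'
import cv2,numpy as np
a=cv2.imread("pics/top0.png")[205:291,243:373]; b=cv2.imread("pics/scene0.png")[210:310,275:411]
A=cv2.resize(a,(780,516),interpolation=cv2.INTER_CUBIC);cv2.imwrite("pics/t1.png",A)
cv2.imwrite("pics/s1.png",cv2.resize(b,(136*5,500),interpolation=cv2.INTER_CUBIC))
E
```

```text
(no output)
```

View pics/t1.png

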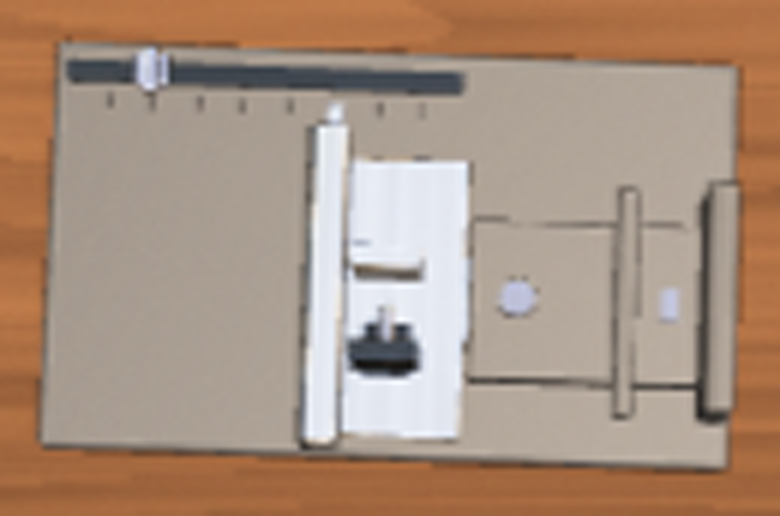

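View pics/s1.png

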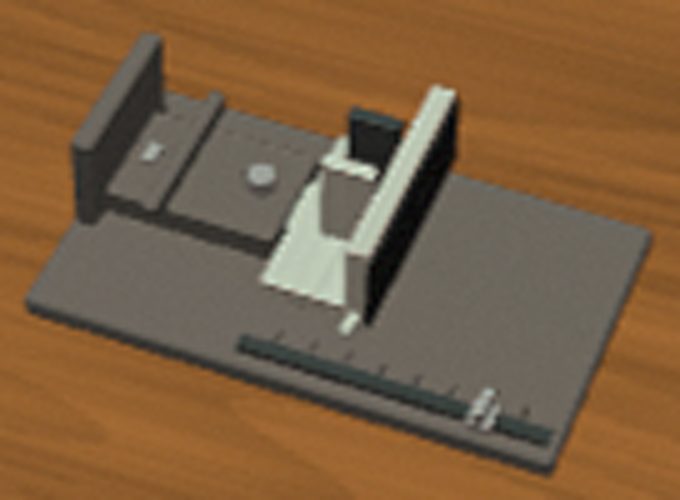

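```bash
python3 - <<'E'
from h import *
c=dict(np.load("pics/top0.png.npz")); s=dict(np.load("pics/scene0.png.npz"))
T=lambda X,Y,z: onz(c,(243+(X+.5)/6-.5,205+(Y+.5)/6-.5),z)
S=lambda X,Y,z: onz(s,(275+(X+.5)/5-.5,210+(Y+.5)/5-.5),z)
cn=np.array([T(*p,12)[:2] for p in[(62,43),(738,66),(728,467),(42,445)]])
model=np.array([[100,-95],[-160,-95],[-160,60],[100,60]],float)
A=cn-cn.mean(0);B=model-model.mean(0)
th=np.arctan2((B[:,0]*A[:,1]-B[:,1]*A[:,0]).sum(),(B*A).sum())
R=np.array([[np.cos(th),-np.sin(th)],[np.sin(th),np.cos(th)]]); t=cn.mean(0)-R@model.mean(0)
print("yaw",th,"orig",t,"res",np.round(cn-(model@R.T+t),1).tolist())
L=lambda P:np.round(R.T@(np.array(P)[:2]-t),1)
for n,p in dict(ptr=(335,103,26),markA=(140,52,26),markB=(165,52,26),markmid=(150,68,26),postA=(352,270,70),postB=(422,270,70),levA=(350,355,70),levB=(420,355,70),barA=(316,280,68),barB=(343,280,68)).items(): print(n,L(T(*p)),np.round(T(*p),1))
for n,p in dict(ptr=(349,322,26),mark=(487,395,26),plate=(22+460,410,26),barT=(440,90,68)).items(): print("S",n,L(S(*p)))
np.savez("cr.npz",R=R,t=t,th=th)
E
```

```text
yaw 1.5433937651822758 orig [529.59266958  48.4878508 ] res [[-1.1, -1.4], [-1.1, 1.4], [1.3, 1.3], [1.0, -1.3]]
ptr [ -6.6 -72.2] [601.6  39.9  26. ]
markA [ 67.4 -89.1] [620.5 113.5  26. ]
markB [ 58.  -89.4] [620.5 104.1  26. ]
markmid [ 63.4 -83.1] [614.4 109.6  26. ]
postA [-16.9  -4.5] [533.6  31.5  70. ]
postB [-42.2  -5.3] [533.8   6.2  70. ]
levA [-17.3  26.3] [502.8  31.9  70. ]
levB [-42.5  25.5] [502.9   6.7  70. ]
barA [-3.9 -0.6] [530.1  44.5  68. ]
barB [-13.7  -1. ] [530.2  34.8  68. ]
S ptr [ -6.2 -62.5]
S mark [ 66.  -79.5]
S plate [ 66.7 -88.5]
S barT [-6.2 54.4]
```

>>> play_rows(translation=[[0.034,0.046,0],[0.068,0.092,0],[0.101,0.139,0],[0.134,0.185,0],[0.168,0.231,0],[0.201,0.277,0],[0.235,0.323,0],[0.268,0.369,0],[0.301,0.416,0],[0.335,0.462,0],[0.368,0.508,0],[0.402,0.5535,0]], yaw=[0.11,0.22,0.33,0.44,0.55,0.66,0.77,0.88,0.99,1.1,1.21,1.314], hand=0.85, force=20)

```text
clock: 1.6
eef_pos: [528.0, 19.8, 205.3]
eef_rot: [-3.141, 0.0, 1.548]
wrist_force: [-0.4, -0.7, 0.9]
finger_gap: 79.9
finger_force: 0.0
```

>>> play_rows(translation=[[0,0,-0.03],[0,0,-0.06],[0,0,-0.09],[0,0,-0.105],[0,0,-0.105]], yaw=[0,0,0,0,0])

```text
clock: 2.22
eef_pos: [527.0, 17.9, 100.0]
eef_rot: [-3.14, -0.0, 1.544]
wrist_force: [1.0, -0.2, 0.6]
finger_gap: 79.3
finger_force: 0.0
```

```bash
python3 - <<'E'
from h import *
c=shot("top","pics/top1.png"); s=shot("scene","pics/sc1.png")
st=telemetry.read_state(); print(st["clock"],st["eef_pos"],st["eef_rot"],st["finger_gap"],st["wrist_force"])
a=c["pixels"][200:300,230:380,::-1];b=s["pixels"][180:320,265:425,::-1]
cv2.imwrite("pics/c1.png",np.hstack([cv2.resize(a,(390,260)),cv2.resize(b,(400,350))[:260]]) if 0 else cv2.resize(b,(800,600)[:1]+(700,))[:600])
E
```

```text
2.325 [527.7828674   17.9316027  101.43543608] [3.14032519e+00 1.39266592e-05 1.54377258e+00] 79.77496914224852 [-0.37298901  0.06998757 -0.00099141]
```

View pics/c1.png

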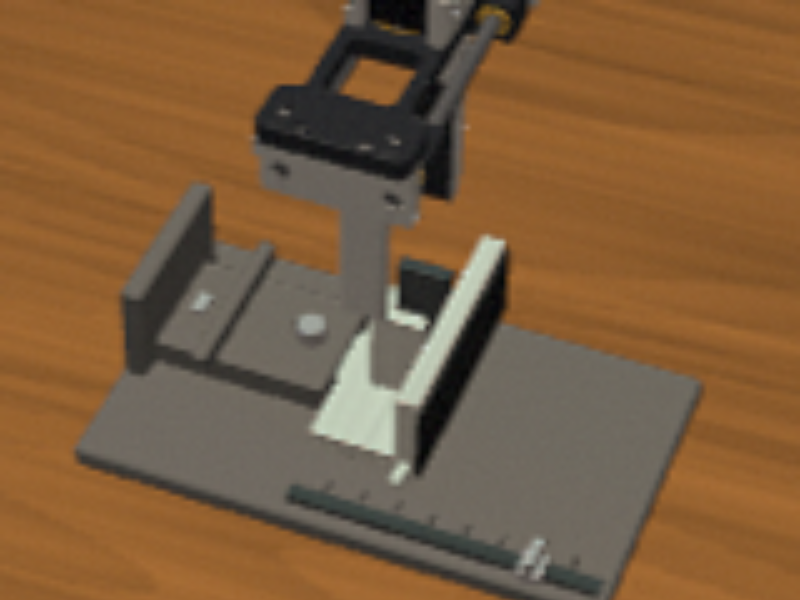

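The image shows the fingers straddling post and lever, clear behind the crossbar. I'll descend and then push outward to just short of the mark.

>>> play_rows(translation=[[0,0,-0.025],[0,0,-0.05],[0,0,-0.065],[0,0,-0.07],[0,0,-0.07]], yaw=[0,0,0,0,0])

```text
clock: 2.95
eef_pos: [527.6, 18.0, 31.0]
eef_rot: [3.141, 0.0, 1.544]
wrist_force: [-0.1, -1.0, -0.3]
finger_gap: 80.0
finger_force: 0.0
```

>>> play_rows(translation=[[0,0.006,0],[0.0005,0.012,0],[0.0005,0.02,0],[0.001,0.028,0],[0.001,0.036,0],[0.001,0.044,0],[0.0015,0.052,0],[0.0015,0.059,0],[0.002,0.066,0],[0.002,0.071,0],[0.002,0.074,0],[0.002,0.074,0]], yaw=[0,0,0,0,0,0,0,0,0,0,0,0])

```text
clock: 4.45
eef_pos: [529.3, 92.1, 30.4]
eef_rot: [3.142, -0.0, 1.544]
wrist_force: [2.0, -2.9, 0.7]
finger_gap: 79.7
finger_force: 1.3
```

```bash
python3 - <<'E'
from h import *
c=shot("top","pics/top2.png"); s=shot("scene","pics/sc2.png")
st=telemetry.read_state(); print(st["clock"],st["eef_pos"],st["finger_gap"],st["wrist_force"])
z=np.load("cr.npz");print("tcp local",z["R"].T@(st["eef_pos"][:2]-z["t"]))
a=c["pixels"][205:265,240:320,::-1];b=s["pixels"][240:310,330:410,::-1]
cv2.imwrite("pics/c2a.png",cv2.resize(a,(800,600),interpolation=cv2.INTER_CUBIC));cv2.imwrite("pics/c2b.png",cv2.resize(b,(640,560),interpolation=cv2.INTER_CUBIC))
E
```

```text
4.55 [529.28270489  91.9021824   30.39268791] 79.98729831756064 [ 1.97809902 -2.50001716 -0.32346158]
tcp local [43.38953993  1.49936334]
```

View pics/c2a.png

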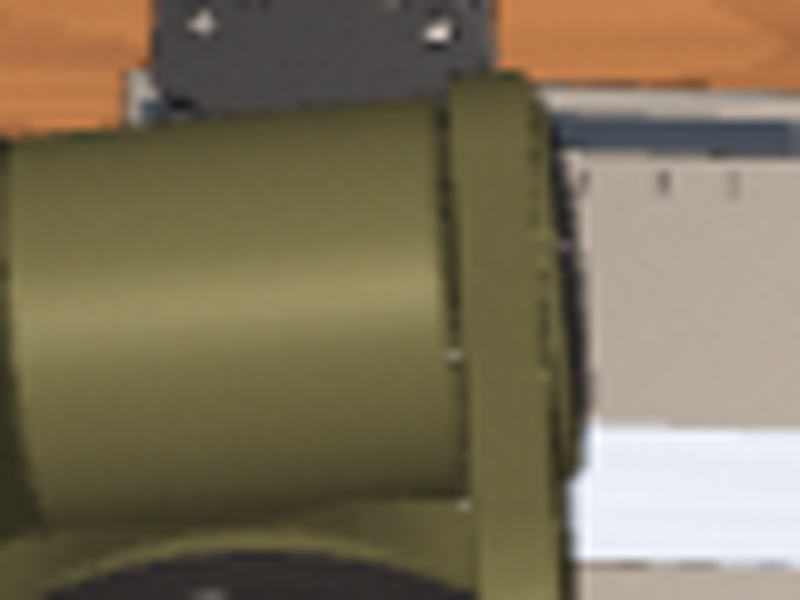

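View pics/c2b.png

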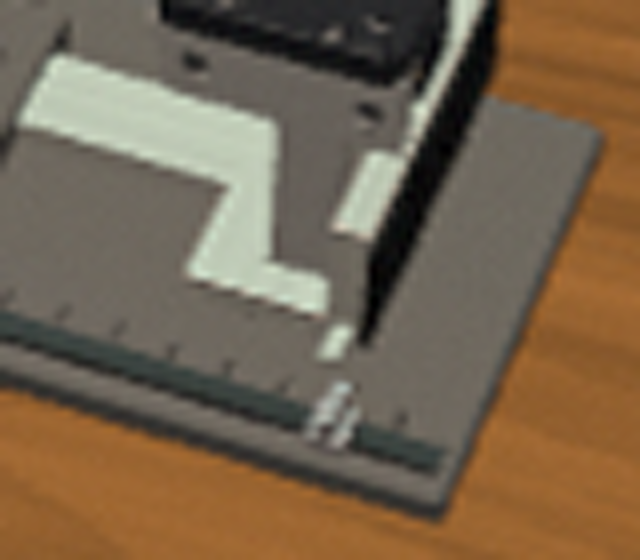

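The top view is blocked by the arm. In the scene crop the pointer tip is at about (333, 357) and the marker plate top at about (341, 385). The mark looks slightly ahead, so I'll compute the gap.

```bash
python3 - <<'E'
from h import *
s=dict(np.load("pics/sc2.png.npz"));z=np.load("cr.npz");R,t=z["R"],z["t"]
L=lambda X,Y,zz:np.round(R.T@(onz(s,(330+(X+.5)/8-.5,240+(Y+.5)/8-.5),zz)[:2]-t),1)
print("ptr tip",L(330,358,26),"ptr mid",L(337,343,26))
for p in[(341,383),(333,400),(348,405),(325,428)]: print("mark",p,L(*p,26),L(*p,20))
o=s["pixels"].astype(int)
print(o[282:298,366:378].sum(2)//3)
E
```

```text
ptr tip [ 59.4 -68.8] ptr mid [ 59.4 -62.8]
mark (341, 383) [ 65.3 -76.2] [ 63.9 -71.3]
mark (333, 400) [ 65.2 -82.8] [ 63.9 -78. ]
mark (348, 405) [ 69.6 -82.9] [ 68.3 -78.1]
mark (325, 428) [ 66.5 -93.1] [ 65.1 -88.3]
[[103 102 102  99 131 187 191 145  76  26  66 109]
 [102 103 102 114 161 200 173 105  90  70  82 104]
 [103 102 100 121 156 169 143  98 106 103 104 104]
 [103 104 102 100  97  94  95 100 103 103 104 103]
 [101 102 104 103 101 101 101 100 103 101 102 104]
 [ 92 103 103 102 102 111 120 109 100 103 102 103]
 [106 104 103 101 103 136 179 157  86 101 102 103]
 [103 101 101 102 122 154 150 111 102 102 103 103]
 [ 63  81  88 122 167 168 138  86 108 102 102 102]
 [ 61  62  69 124 168 151 111 123 141 100 102 103]
 [ 54  58  97 148 166 137 105 146 126  86 101 104]
 [ 44  54 102 121  74  78 131 142  65  65  71  82]
 [101  93 121 124  78 111 155 144  56  63  64  65]
 [104 103  91  79  83 122 141  72  42  53  61  64]
 [ 98 102 102  94  87  85  83  78  57  52  39  42]
 [ 78  88  94  99 101 102 100 106 109 102  80  60]]
```

Two estimates put the remaining gap at about 4.4–5.9 mm, so I'll advance 5 mm, pause, then squeeze.

>>> play_rows(translation=[[0,0.002,0],[0,0.004,0],[0,0.005,0],[0,0.005,0],[0,0.005,0],[0,0.005,0],[0,0.005,0],[0,0.005,0]], yaw=[0,0,0,0,0,0,0,0])

```text
clock: 5.55
eef_pos: [529.2, 97.0, 30.5]
eef_rot: [-3.142, -0.0, 1.544]
wrist_force: [1.2, -2.4, -0.2]
finger_gap: 80.0
finger_force: 1.4
```

```bash
python3 - <<'E'
from h import *
s=shot("scene","pics/sc3.png")
b=s["pixels"][240:310,330:410,::-1]
cv2.imwrite("pics/c3.png",cv2.resize(b,(640,560),interpolation=cv2.INTER_CUBIC))
st=telemetry.read_state(); print(st["eef_pos"],st["wrist_force"],st["finger_gap"])
E
```

```text
[529.25573047  96.96455694  30.4331225 ] [ 1.47579136 -2.81132269 -0.45158036] 79.75103206529167
```

View pics/c3.png

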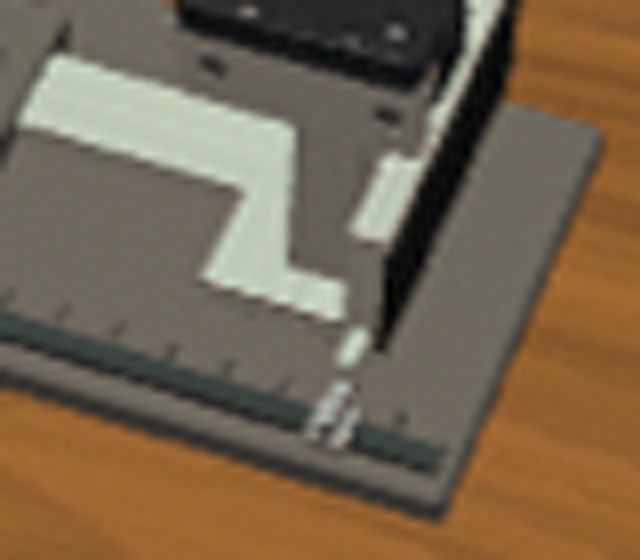

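The crop shows the pointer (350, 348) in line with the marker plate (337, 390). Now I'll squeeze.

>>> play_rows(translation=[[0,0,0],[0,0,0],[0,0,0],[0,0,0],[0,0,0],[0,0,0],[0,0,0],[0,0,0],[0,0,0],[0,0,0]], yaw=[0,0,0,0,0,0,0,0,0,0], hand=0, force=25)

```text
clock: 6.85
eef_pos: [528.8, 97.0, 30.4]
eef_rot: [-3.14, 0.0, 1.544]
wrist_force: [-3.6, -2.6, 4.6]
finger_gap: 26.9
finger_force: 25.6
```

```bash
python3 - <<'E'
from h import *
s=shot("scene","pics/sc4.png")
b=s["pixels"][230:310,320:420,::-1]
cv2.imwrite("pics/c4.png",cv2.resize(b,(750,600),interpolation=cv2.INTER_CUBIC))
st=telemetry.read_state(); print(st["eef_pos"],st["wrist_force"],st["finger_gap"],st["finger_force"],st["clock"])
E
```

```text
[528.80712522  96.99070163  30.39508698] [-4.26268022 -2.16271237  5.17197834] 27.33338826557064 25.618489924818277 6.9
```

View pics/c4.png

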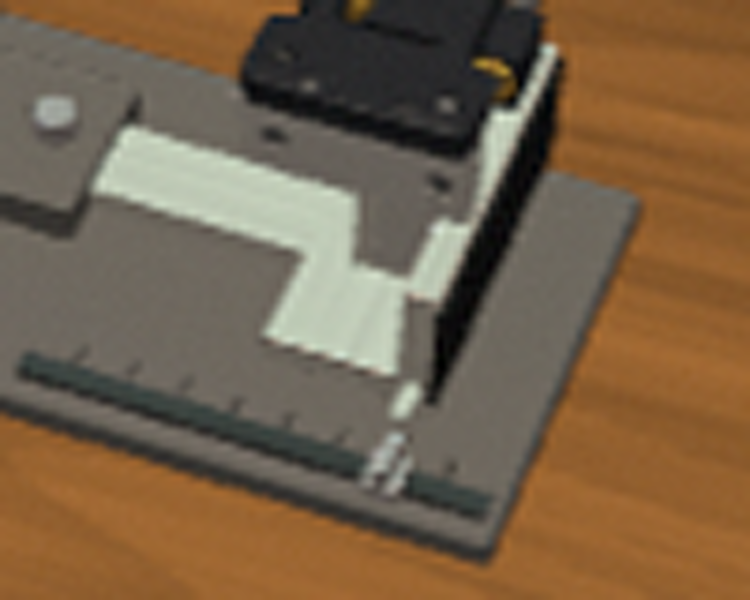

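The pointer (405, 400) is still in line with the marker (387, 450). The gap of about 27 mm means the lever is fully closed, and the grip force is 25 N. I'm handing in.

```bash
python3 -c "
from cell import manip; print(manip.sign_off())"
```

```text
the job is handed in; nothing more can be done
None
```

I slid the leg out to the mark, paused, squeezed the cam lever shut (finger gap about 27 mm, 25 N grip) and handed in still holding; the judge returned no verdict, and alignment was checked by camera only.

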